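Snap the clip-on cover onto a rubber-mounted fuse box

TASK

Pick up the grey clip-on cover by the rib on its top, set it over the open black fuse box and press it straight down until the arms at both ends have snapped over their catches and the cover sits flush on the rim, then let go. The box gives on its rubber mounts, so go by feel: press only as hard as it takes (about 15 N, never more than 40 N), and leave everything else on the worktop where it is.

Things in the scene. Friction and masses are not known exactly. Their poses are not given: they have to be found in the camera images.
- cover_grip (a point): Loose grey plastic cover, about 90 g, standing on its two arms at the right. This point: centre of its straight grip rib (40 mm along its y, 14 mm thick along its x, 26 mm high), to be pinched across x from above. Below it, a plate 95 (x) x 50 (y) x 4 mm, top 13 mm, underside 17 mm below this point; arm ends 36 mm below. z up, x from arm to arm; fits either way round.
- cover_seat (a point): Centre of the underside of the cover's plate, the face that rests on the box's rim when home. Same axes. Two short skirts under the plate pass outside the box's long walls with 2 mm to spare each.
- nose_a (a point): Centre of the rounded inward nose (4 mm thick, 22 mm wide) at the lower end of the cover's rigid arm at its +x end: 41.5 mm from the cover's middle, 17 mm below the underside of the plate. It passes the box's end wall with 1.5 mm to spare.
- nose_b (a point): The same on the arm at the cover's -x end.
- box_rim (a point): Centre of the open top of the black fuse box, level with the top of its rounded rim (66 mm above the worktop at rest). z up. The box is 76 mm long (its x), 40 mm wide (its y), 40 mm high. It stands on soft rubber mounts (see the mount plate) and sinks under load.
- catch_edge_a (a point): Edge of the sprung steel catch, 30 mm wide, on the box's +x end: 4.5 mm out from the wall, 14 mm below the rim. Its upper face slopes, leading in from above. A nose must push it 3 mm inward to pass and then lies 3 mm below it, held. Both together take roughly 10 to 15 N; the force drops as they snap.
- catch_edge_b (a point): The same on the box's -x end.
- mount_plate: Steel plate, 110 x 64 x 6 mm, fixed at the left; origin centre of underside, x along the box. Its rubber mounts let the box sink straight down: from about 3 N, 1 mm per 1 N, to a stop at 19 mm (22 N), and spring back. At the snap the box is some 8 mm lower than at rest, so bringing the cover to its final height at rest is not enough.
- hex_nipple: Grey steel pipe nipple with a hexagon, 45 x 45 x 46 mm, standing beyond the cover; origin at the centre of its underside. Bystander.
- thread_tape: Pink spool of tape, 53 mm across, 14 mm high, lying beyond the cover, beside the nipple; origin at the centre of its underside. Bystander.
- keys: Key on a ring with a pink tag, 105 x 22 x 9 mm, lying near the right front corner; origin at the centre of its underside. Bystander.
- tee_galv: Grey steel pipe tee, 54 x 74 x 35 mm, lying to the left of the fuse box; origin at the centre of its underside. Bystander.
- bush_brass: Small brass bush with a hexagon, 35 x 35 x 30 mm, standing to the right of the fuse box, by the tool bag; origin at the centre of its underside. Bystander.
- torch: Black torch, 131 x 34 x 34 mm, lying farther to the left; origin at the centre of its underside. Bystander.

How it is judged (in metres and radians):
On the way, in this order (a step that is already met when the one before it is completed fails the run):
1. the cover is lifted clear of the worktop (height (world z) of cover_grip above 0.12 m), for 0.1 s.
2. the cover is set over the box with its arms round the rim (horizontal distance between cover_seat and box_rim below 0.006 m and z of cover_seat in the frame of box_rim below 0.012 m), for 0.1 s.
At the end, for the whole second after the job is handed in: The cover sits on the fuse box, centred within 4 mm, with the noses of both arms snapped below their catches (each more than 15.2 mm below the top of the rim; 17 mm when fully home) (z of each of nose_a, nose_b in the frame of box_rim below -0.0152 m and horizontal distance between cover_seat and box_rim below 0.004 m); the robot touches nothing.
It fails at once if the fuse box or its plate is pushed with more than 40 N (contact force between anything else and mount_plate above 40 N).
It fails at once if the pipe nipple, tape spool, key, pipe tee, brass bush or torch is shifted by more than 30 mm (distance of any of hex_nipple, thread_tape, keys, tee_galv, bush_brass, torch from where it was at the start of the episode above 0.03 m).
It also fails if it takes over 54 s, if anything falls off the work surface, if the arm or the gripper's body presses on something with over 40 N, if the wrist force passes 120 N, or if a joint passes its speed limit or range.

ROBOT

A 7-joint arm with a two-finger parallel gripper is mounted at the origin on a cart in front of the work surface, level with it; the furniture and walls round the work are solid. World frame = base frame: x ahead of the robot, y to its left, z up, the work surface at z = 0. Lengths are in mm, angles in rad, forces in N, time in s.
With the tool pointing down it reaches from about 400 to 750 mm from the base axis. Payload 19.5 kg.
Tool frame: the origin (TCP) lies at the very end of the fingers, on their centre line; the grasp point (between the pads) lies robot.hold_point_z behind it (robot.hold_point_z is the distance from the TCP to the grasp point, in mm); z points along the fingers, y is the direction in which the jaws open and shut (so a half turn about z gives the same grasp; the last joint's range is limited). The gripper opens to 85 mm and grips with 20 to 120 N. Pads are 22 mm wide; open, the fingers measure 114 mm over their backs; the gripper's body (76 mm by 85 mm) begins 54 mm behind the grasp point. The pads swing forward as they close: fully open they stand 13 mm farther back than shut.
Start: joints at [1.059, 0.707, -0.028, 1.485, 0.022, 0.951, -0.075], TCP at [260.296, -512.68, 231.268] pointing down, gripper open.
Joint ranges: [-2.71, 2.71], [-0.32, 2.16], [-1.57, 1.52], [0, 2.45], [-1.46, 4.6], [0, 2.02], [-2.83, 2.83]. Speed limits (rad/s): [1.89, 1.89, 2.57, 2.57, 3.01, 3.01, 3.01].

INTERFACE

Orientations are given as a unit quaternion [x, y, z, w].
In Python, from rig import robot, cams gives the robot as it stands.
- The arm moves only by the tool arm_command, never from a script. Its argument "steps" is a list of rows, each a list of 3 entries, a list of its own where there are three numbers: the turn, a rotation vector about the tool's x, y, z in degrees, then the shift along the tool's x, y, z in mm, then the opening, from 0 (shut) to 1 (fully open). A call has exactly 8 rows; each row shifts and turns the commanded pose from where the row before left it, along the tool's axes as they then stand; what a row does not reach is not made up. A row lasts 1/10 s, in which the tool goes at most 50 mm and 8.59 degrees, less where a joint would pass 70% of its speed; a pose out of reach is approached as far as the arm can. A call with a gripper value outside its range is refused whole. The fingers move at their own pace and stop on an object; "force" is the grip in N (left out, the last holds). Time passes only in rows, so rows that do not move let the fingers close, or fill a call up. It gives the time, the measured TCP pose, the force and the opening at its end, in the units of the state.
- robot.get_state(): the state, without advancing time (a new reading comes with each control period).
- cams.camera(name): name is "side" or "top"; returns a dict with "pixels" (420x560x3 uint8, red, green, blue), "range_z" (420x560 float32, mm along the optical axis (not along the pixel's ray), 0 where there is no reading), "fx", "fy", "cx", "cy" (pixels), "world_from_camera" (4x4, takes a point from camera to world coordinates). Camera axes: x right, y down, z forward; pixel columns grow to the right and rows downward; lengths in mm; the calibration is good to about 2 mm. A picture is of the moment at which its call begins.
- robot.hand_in(): hands the job in, once; it reports no verdict.
The state is a dict: "time_s": time; "joint_pos": joint angles; "joint_vel": joint speeds; "tau": joint torques, N m; "ee_pos": TCP position; "ee_rot": TCP orientation; "contact_force": force on the tool from outside, world axes, zero at the start; "wrist_torque": the same for the moment, N m; "width": finger opening in mm.
Only numpy, scipy, OpenCV 4.12 (cv2) and the standard library are available. Lean on these libraries where they do the work, as an engineer would, in place of code of your own. Each camera call takes 0.05 s, during which the arm holds its last target.

## Working session

There is one attempt and no reset: what is moved stays moved. The work goes in short steps, Python scripts to look and compute and a tool call to move; the robot and the scene stay as the last step left them, time stands still between calls to the robot, and variables do not carry over. Pictures are saved under pics/ and viewed, and the job is handed in when it is done.

Besides the shell and the picture viewer there is one more tool, called as a command line: name --argument value ..., lists and objects as JSON in quotes. arm_command: Moves the arm, as the interface text tells. Its arguments: {"type":"object","properties":{"steps":{"type":"array","items":{"type":"array"}},"force":{"type":"number"}},"required":["steps"]}

```bash
mkdir -p pics; ls; python3 - <<'E'
from rig import robot,cams
import cv2,numpy as np
s=robot.get_state()
print({k:np.round(v,3).tolist() for k,v in s.items()}, robot.hold_point_z)
for n in("top","side"):
    c=cams.camera(n); np.savez(f"pics/{n}0.npz",**c)
    cv2.imwrite(f"pics/{n}0.png",c["pixels"][:,:,::-1]); print(n,c["fx"],c["fy"],c["cx"],c["cy"],np.round(c["world_from_camera"],3).tolist())
E
```

```text
pics
{'time_s': 0.0, 'joint_pos': [1.059, 0.707, -0.028, 1.485, 0.022, 0.951, -0.075], 'joint_vel': [-0.001, -0.001, -0.0, 0.0, 0.001, -0.001, 0.001], 'tau': [0.002, -88.321, 1.235, -23.617, 0.017, 0.006, -0.0], 'ee_pos': [260.169, -512.461, 230.822], 'ee_rot': [0.973, 0.233, -0.0, -0.001], 'contact_force': [0.463, 0.751, 0.43], 'wrist_torque': [0.007, 0.044, 0.022], 'width': 85.476} 18.700000000000003
top 434.58664874282226 434.58664874282226 278.19756962396684 205.71598467813848 [[0.13, -0.967, 0.218, 238.728], [-0.992, -0.128, 0.022, 32.629], [0.007, -0.219, -0.976, 1328.692], [0.0, 0.0, 0.0, 1.0]]
side 518.1377324264179 518.1377324264179 278.30805135083295 206.20233390032018 [[-0.901, -0.336, 0.274, 16.566], [-0.433, 0.713, -0.552, 1005.247], [-0.01, -0.616, -0.788, 1447.132], [0.0, 0.0, 0.0, 1.0]]
```

View pics/top0.png

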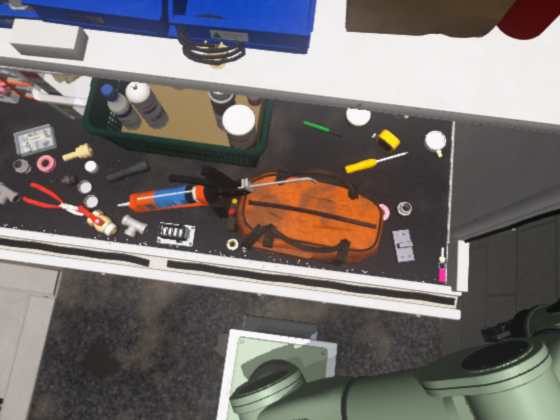

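View pics/side0.png

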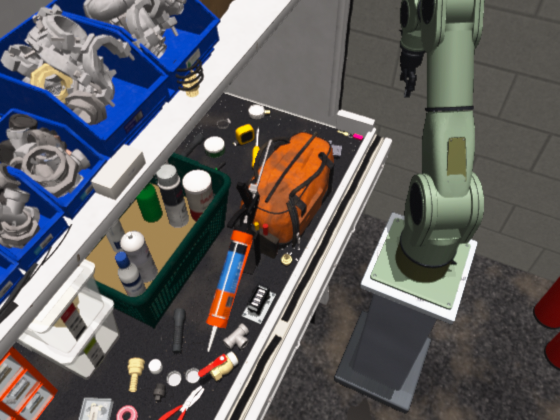

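Top view: cover at about (403,245), fuse box at (176,234), bag between them, nipple (404,209), tape (384,212) and keys (442,265). I'll enlarge these.

```bash
cat > h.py <<'E'
import numpy as np,cv2
def load(n): return dict(np.load(f"pics/{n}.npz"))
def cloud(c):
    Z=c["range_z"]; v,u=np.mgrid[:Z.shape[0],:Z.shape[1]]
    P=np.stack([(u-c["cx"])/c["fx"]*Z,(v-c["cy"])/c["fy"]*Z,Z],-1)
    M=c["world_from_camera"]; W=P@M[:3,:3].T+M[:3,3]; W[Z==0]=np.nan; return W
def crop(c,u0,v0,w,h,k,fn):
    im=c["pixels"][v0:v0+h,u0:u0+w,::-1]; cv2.imwrite(fn,cv2.resize(im,None,fx=k,fy=k,interpolation=cv2.INTER_CUBIC))
E
python3 - <<'E'
from h import *
t=load("top0");s=load("side0")
crop(t,370,190,90,100,6,"pics/c1.png");crop(t,140,205,80,50,9,"pics/c2.png");crop(s,225,270,70,60,9,"pics/c3.png")
W=cloud(t)
np.set_printoptions(linewidth=250,suppress=True)
print("cover z (u 390..415)");print(np.round(W[226:266:1,390:417,2]).astype(int))
print("box z");print(np.round(W[218:250,154:200:1,2]).astype(int))
E
```

```text
cover z (u 390..415)
[[ 2  0 -1 ... -4 -1 -1]
 [-2  1 -1 ... -4 -1 -2]
 [-4  1 -3 ... -3  1 -2]
 ...
 [-4 -3 -3 ...  3 -3  0]
 [ 1 -4 -2 ... -4 -2  0]
 [ 2  1  3 ...  7 -4 -5]]
box z
[[-2  0 -7 ... -2 -1  1]
 [ 0  0  5 ... -1 -2 -3]
 [ 4 -2 -6 ... -4 -4 -4]
 ...
 [27 21 27 ...  4 -1  0]
 [28 24 27 ... -7  1  1]
 [31 31 32 ... -5  1  0]]<stdin>:6: RuntimeWarning: invalid value encountered in cast
<stdin>:7: RuntimeWarning: invalid value encountered in cast
```

```bash
ls pics
```

```text
c1.png
c2.png
c3.png
side0.npz
side0.png
top0.npz
top0.png
```

View pics/c1.png

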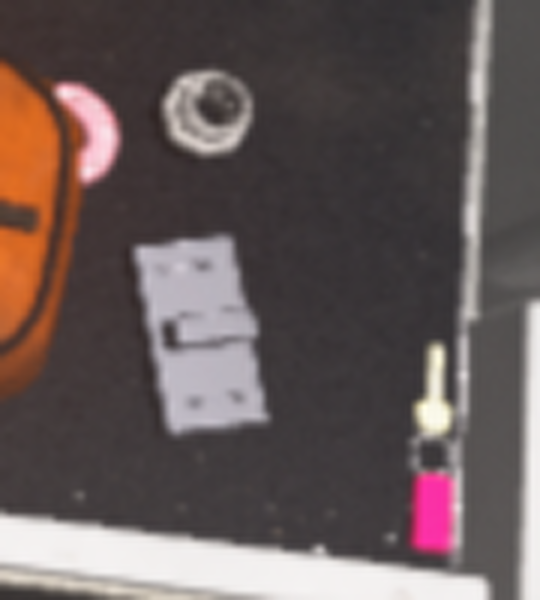

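View pics/c2.png

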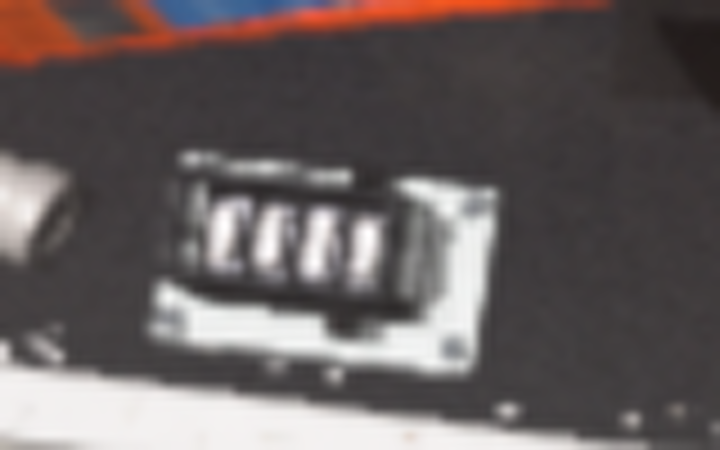

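View pics/c3.png

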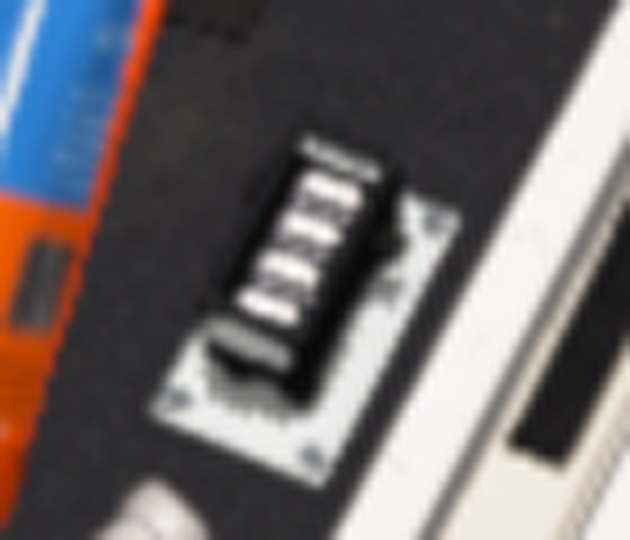

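```bash
python3 - <<'E'
from h import *
import sys
np.set_printoptions(linewidth=250,suppress=True,threshold=100000)
t=load("top0");W=cloud(t)
z=np.nan_to_num(W[...,2],nan=-99).round().astype(int)
print(z[226:266,388:418]);print(z[216:250,152:200])
E
```

```text
[[ -3   0   2   0  -1  -4  -2   0   3   2   2   0   1  -4   3  -2  -4  -2  -3   0  -1   1   0   4  -2  -2  -4  -1  -1  -5]
 [ -1   2  -2   1  -1  -5   3  -2   1  -3  -2   1   1  -3   3  -4  -6   0  -2  -1  -2  -2   0  -2  -3  -4  -4  -1  -2  -4]
 [  3   3  -4   1  -3  -2  -2  -2  -5  -1   6   0  -5  -1  -4   2   0   2  -4  -1   1  -1   3   1  -4   0  -3   1  -2  -4]
 [ -1   0   0   0  -1  -1  -3  -4   0   1   4  -1   1   1  -4  -6   1  19  23  25  22  -1  -3  -3  -3   3   0   5   1  -1]
 [  4  -3 -10   0   2  -6  -3  -3  -1  17  18  26  22  28  23  22  25  19  20  27  24   3   1   1   1   1  -2  -1  -1  -5]
 [ -5  -1  -6   4  -2  19  24  25  22  20  30  25  24  20  16  22  22  22  23  23  21   0  -5  -6  -5   1  -1   1   1  -3]
 [ -6  -2   0  -2   3  22  25  25  18  20  28  18  24  26  21  20  21  25  28  27  20  -3   2  -2   0  -5  -4  -1  -5  -4]
 [  3  -4  -5  -3  -6  17  16  28  26  22  21 -99  19  22  21  23  24  27  29  21  21  23  -4   1  -5   0  -1  -3   3   0]
 [  1  -3   3   1  -2  17  23  23  22  23  23  24  24  20  21  25  20  23  21  25  20  24   1   1  -4  -5   1  -3  -
[... 9751 characters left out ...]
2   1   4   6   7  -4   2   6  -3   0  -3  -3  -3  -2   0   0  -6  -4  -3   3   0   1   4  -2   0  -2  -2  -2   0]
 [ 30  30  27  21  27  23   2   0   1  -2   3   1   2  -1  -1  -3   3  -3  -3  -6   1  -4  -1   0  -1  -6  -2  -6  -4  -2   4  -3  -1  -4  -2   3  -2   3  -3   1  -2   1   1  -2   2   4  -1   0]
 [ 28  24  28  24  27  32  28  29  31  28  26  27  23  20  -2  -3  -3  -2   1  -4  -2  -1   0  -1  -1  -2   2  -4  -4  -2   3  -3   1  -2   0  -4   2   1   0  -1   3  -1  -1  -1   1  -7   1   1]
 [ 31  30  31  31  32  31  27  31  19  27  31  29  25  27  27  28  31  23  25  25  23  18   1   2  -1   0  -1  -2  -2  -3  -3  -2  -3  -6   0   0  -1   5   0   1   0  -2  -2  -1  -2  -5   1   0]]
```

```bash
cat >> h.py <<'E'
def topl(c,uv,z):
    uv=np.atleast_2d(uv).astype(float); M=c["world_from_camera"]
    d=np.c_[(uv[:,0]-c["cx"])/c["fx"],(uv[:,1]-c["cy"])/c["fy"],np.ones(len(uv))]@M[:3,:3].T
    o=M[:3,3]; return (o+d*((z-o[2])/d[:,2])[:,None])[:,:2]
def proj(c,P):
    M=c["world_from_camera"]; q=(np.atleast_2d(P)-M[:3,3])@M[:3,:3]
    return np.c_[q[:,0]/q[:,2]*c["fx"]+c["cx"],q[:,1]/q[:,2]*c["fy"]+c["cy"]]
def rect(c,mask,z):
    v,u=np.nonzero(mask); off=[(-.5,-.5),(.5,-.5),(-.5,.5),(.5,.5)]
    P=np.concatenate([topl(c,np.c_[u+a,v+b],z) for a,b in off]).astype(np.float32)
    return cv2.minAreaRect(P),P.mean(0)
E
python3 - <<'E'
from h import *
np.set_printoptions(suppress=True,precision=1)
for n in("top0","side0"):
    c=load(n);W=cloud(c);X,Y,Z=W[...,0],W[...,1],W[...,2]
    for nm,uv in (("keys",(442,265)),("nip",(404,209))):
        if n=="top0": print(nm,W[uv[1],uv[0]])
    if n=="top0":
        ctr=W[240,403];cb=W[234,176]
        print(ctr,cb)
    def med(m): return cv2.morphologyEx(m.astype(np.uint8),cv2.MORPH_CLOSE,np.ones((3,3)))
    D=np.hypot(X-ctr[0],Y-ctr[1])
    m=med((D<62)&(Z>12)); print(n,"plate",m.sum(),*rect(c,m,23))
    m=(D<40)&(Z>39); print(n,"rib",m.sum(),*rect(c,m,49))
    D=np.hypot(X-cb[0],Y-cb[1])
    m=(D<52)&(Z>57)&(Z<75); print(n,"rim",m.sum(),*rect(c,m,66))
    v,u=np.nonzero(m)
    print(W[m].mean(0))
    pm=(c["pixels"].min(-1)>150)&(D<75)&(Z<18); pm=cv2.morphologyEx(pm.astype(np.uint8),cv2.MORPH_OPEN,np.ones((2,2)))
    print(n,"mount",pm.sum(),*rect(c,pm,6))
c=load("top0")
print(topl(c,np.array([[185,155],[495,190],[470,372],[150,335]])/9+[139.5,204.5],6))
print(topl(c,np.array([[135,245],[232,237],[268,420],[172,433]])/6+[369.5,189.5],23))
c=load("side0")
print(topl(c,np.array([[458,210],[320,485],[152,410]])/9+[224.5,269.5],6))
crop(c,310,110,80,70,9,"pics/c4.png")
E
```

```text
keys [ 418.1 -457.2   -2.6]
nip [ 577.6 -330.1   -2.1]
[ 474.4 -326.2   24.8] [400.3 352.7  43.7]
top0 plate 532 ((460.1272888183594, -328.659912109375), (97.63912200927734, 59.08090591430664), 14.79601764678955) [ 460.1 -327.7]
top0 rib 71 ((458.98614501953125, -326.7385559082031), (18.303308486938477, 45.877967834472656), 13.81234359741211) [ 459.2 -327.3]
top0 rim 163 ((405.6072082519531, 359.7388916015625), (43.369346618652344, 83.41034698486328), 1.1174890995025635) [405.1 359.9]
[405.5 360.7  63.2]
top0 mount 262 ((373.26116943359375, 341.3402099609375), (100.03311920166016, 118.91937255859375), 30.721988677978516) [384.  343.9]
side0 plate 92 ((434.0577087402344, -339.96234130859375), (42.571380615234375, 87.80673217773438), 33.80921173095703) [ 433.6 -332.7]
side0 rib 9 ((456.78582763671875, -330.4835205078125), (11.359990119934082, 26.739511489868164), 22.253095626831055) [ 456.3 -333.7]
side0 rim 132 ((402.9912414550781, 368.112548828125), (46.714637756347656, 78.20915222167969), 1.176334261894226) [402.7 364.7]
[403.2 363.9  64.2]
side0 mount 214 ((401.5370788574219, 371.1636047363281), (67.1556625366211, 110.2447509765625), 1.6288259029388428) [388.6 389.3]
[[436.3 417.7]
 [438.2 310.3]
 [375.4 308. ]
 [373.6 417.8]]
[[ 500.  -291.4]
 [ 510.5 -340.1]
 [ 420.2 -363.9]
 [ 407.4 -316.7]]
[[376.7 309.6]
 [373.4 421.9]
 [436.9 421.9]]
```

View pics/c4.png

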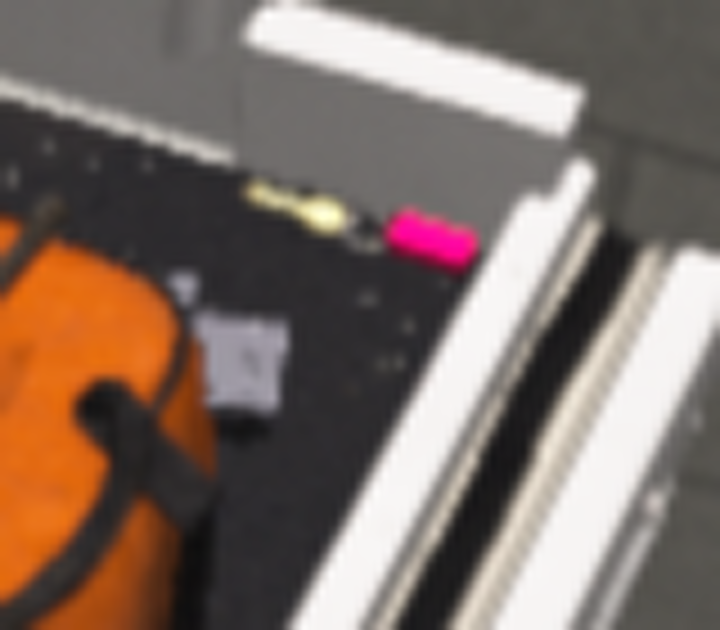

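```bash
python3 - <<'E'
from h import *
np.set_printoptions(suppress=True,precision=0,linewidth=200)
for n in("top0","side0"):
    W=cloud(load(n)).reshape(-1,3);W=W[~np.isnan(W[:,0])]
    print(n,"rows x 300..800 step50; cols y -450..450 step 75: max z")
    for x in range(300,850,50):
        r=[]
        for y in range(-450,450,75):
            m=(W[:,0]>=x)&(W[:,0]<x+50)&(W[:,1]>=y)&(W[:,1]<y+75)
            r.append(np.percentile(W[m,2],99) if m.sum()>3 else np.nan)
        print(x,np.array(r))
E
```

```text
top0 rows x 300..800 step50; cols y -450..450 step 75: max z
300 [34. 34. 34. 35. 35. 34. 34. 34. 34. 34. 33. 34.]
350 [ 32.  33.  31. 168. 234. 239. 240. 173.  32.  30.  67.  66.]
400 [  6.  29. 120. 205. 226. 206. 238. 203. 165.   5.  67.  67.]
450 [568.  52. 164. 222. 223. 224. 224. 221. 218. 309. 317. 140.]
500 [572.  25. 166. 208. 216. 319. 316. 280. 381. 387. 320. 141.]
550 [  5.  48.  18. 191. 235. 241. 240. 195. 146.  nan   4.   6.]
600 [617. 617. 617. 617. 617. 617. 726. 727. 727. 726. 726. 726.]
650 [617. 617. 617. 617. 617. 617. 749. 727. 727. 739. 727. 727.]
700 [617. 617. 617. 721. 715. 703. 671. 672. 672. 691. 671. 670.]
750 [681. 718. 721. 720. 635. 673. 671. 670. 276. 107. 107. 286.]
800 [617.   6.  66.  42.  43. 616. 616. 140. 162. 121. 107. 116.]
side0 rows x 300..800 step50; cols y -450..450 step 75: max z
300 [36. 34. 36. 35. 35. 36. 34. 34. 35. 34. 34. 35.]
350 [ 30.  28.  30. 173. 232. 239. 240. 172. 129.  30.  70.  68.]
400 [ 10.  33.   6. 206. 224. 210. 239. 211. 172.   7.  70.  68.]
450 [556.  53.  nan 224. 224. 226. 223. 224. 230. 310. 318. 146.]
500 [555.  nan  nan 206. 218. 316. 319. 279. 343. 387. 320. 144.]
550 [  9.  nan  nan 189. 236. 241. 242. 199. 110.   7.   8.   9.]
600 [  7. 604. 619. 618. 618. 618. 725. 728. 727. 727. 727. 726.]
650 [  8.  10. 618. 618. 618. 618. 754. 727. 728. 759. 727. 759.]
700 [  9.   8. 617. 647. 686. 722. 774. 811. 824. 813. 843. 838.]
750 [ 29.  25.  72. 627. 616.  19. 727. 759. 844. 843. 845. 864.]
800 [ 30.  26.  61.  48.  45.  16. 670. 251. 790. 840. 846. 849.]
```

```bash
python3 - <<'E'
from h import *
np.set_printoptions(suppress=True,precision=0,linewidth=200)
for n in("top0","side0"):
    W=cloud(load(n)).reshape(-1,3);W=W[~np.isnan(W[:,0])]
    for (xs,ys) in ((range(420,600,15),range(180,480,25)),(range(360,600,20),range(-400,-200,20))):
      print(n,"cols y",list(ys))
      dx=xs.step;dy=ys.step
      for x in xs:
        r=[]
        for y in ys:
            m=(W[:,0]>=x)&(W[:,0]<x+dx)&(W[:,1]>=y)&(W[:,1]<y+dy)&(W[:,2]<550)
            r.append(W[m,2].max() if m.sum()>0 else np.nan)
        print(x,np.array(r))
c=load("side0");crop(c,190,170,110,130,5,"pics/c5.png")
E
```

```text
top0 cols y [180, 205, 230, 255, 280, 305, 330, 355, 380, 405, 430, 455]
420 [110.   6.   4.   3.   5.  67.  67.  67.  69.   8.  24.  31.]
435 [115.   5.   5.   6.   5.   8.  41.   6.   7.   6.   5.   6.]
450 [164.   4.   5.   6.   4.   2.   4.   3. 110.  96.  93.  79.]
465 [163. 158. 172. 181. 170. 166. 158. 146. 137. 119. 111.  95.]
480 [135. 194. 204. 203. 190. 318. 168. 154. 140. 126. 112.  98.]
495 [339. 385. 387. 310. 318. 321. 170. 155. 144. 126. 111.  91.]
510 [339. 388. 387. 307. 315. 316. 165. 151. 133. 116.  93.  79.]
525 [326. 368.  nan  nan 180. 171.  nan  nan  nan  nan   2.   6.]
540 [nan  6. nan nan nan nan nan nan  1.  6.  6.  4.]
555 [nan nan nan nan nan nan -1.  4.  6.  5.  7.  6.]
570 [104.  nan  nan  nan  nan  nan   3.  -2.  -3.   3.   9.   3.]
585 [nan nan nan nan nan  4.  3.  3.  4.  4.  6.  6.]
top0 cols y [-400, -380, -360, -340, -320, -300, -280, -260, -240, -220]
360 [ 6.  4.  5.  5.  5.  4.  4.  4. 11.  6.]
380 [  3.   6.   4.   7.   4.   4.   6.   6.   5. 121.]
400 [  5.   7.  28.  29.  26.   5.   4.   4. 121. 190.]
420 [  4.  25.  27.  29.  28.   5.   7. 
[... 1293 characters left out ...]
 7.]
side0 cols y [-400, -380, -360, -340, -320, -300, -280, -260, -240, -220]
360 [4. 7. 4. 6. 8. 5. 9. 8. 5. 7.]
380 [  8.   5.   5.   4.   8.   8.   3.   8.   7. 121.]
400 [  4.   7.  25.  35.  31.   5.   3.   6.  nan 163.]
420 [ 10.  17.  27.  26.  27.   5.  nan  nan  nan 193.]
440 [  8.   7.  23.  54.  nan  nan  nan  nan  nan 192.]
460 [  4.   3.  nan  48.  nan  nan  nan  nan  nan 191.]
480 [  9.  nan  nan  nan  nan  nan  nan  nan  nan 194.]
500 [  7.  nan  nan  nan  nan  nan  nan  nan  nan 194.]
520 [  8.  nan  nan  nan  nan  nan  nan  nan  nan 190.]
540 [ 3. nan nan nan nan nan nan nan nan nan]
560 [ 8. nan nan nan nan nan nan nan nan nan]
580 [ 4. nan nan nan nan nan nan nan nan nan]
```

View pics/c5.png

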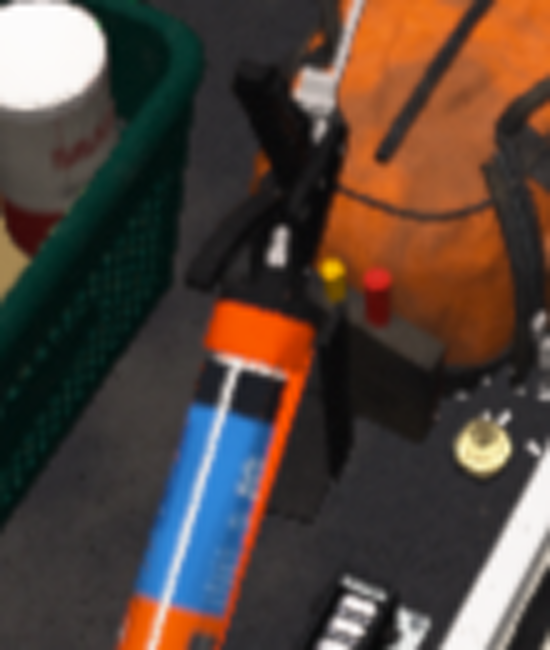

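arm_command --steps '[[[0,0,0],[32.7,-9.3,0],0.5],[[0,0,0],[32.7,-9.3,0],0.5],[[0,0,0],[32.7,-9.3,0],0.5],[[0,0,0],[32.7,-9.3,0],0.5],[[0,0,0],[32.7,-9.3,0],0.5],[[0,0,0],[32.7,-9.3,0],0.5],[[0,0,0],[32.7,-9.3,0],0.5],[[0,0,0],[32.3,-9.2,0],0.5]]' --force 60

```text
time_s: 0.9
ee_pos: [460.4, -327.0, 231.1]
ee_rot: [0.973, 0.233, -0.0, -0.0]
contact_force: [0.8, -0.7, -0.4]
width: 42.9
```

arm_command --steps '[[[0,0,-8.5],[0,0,10],0.5],[[0,0,-8.5],[0,0,10],0.5],[[0,0,-8.5],[0,0,10],0.5],[[0,0,-8.5],[0,0,10],0.5],[[0,0,-8.5],[0,0,10],0.5],[[0,0,-8.5],[0,0,10],0.5],[[0,0,-8.5],[0,0,10],0.5],[[0,0,-8.5],[0,0,10],0.5]]'

```text
time_s: 1.7
ee_pos: [459.5, -328.1, 150.7]
ee_rot: [0.674, 0.739, 0.0, -0.0]
contact_force: [0.4, -0.4, -0.4]
width: 42.7
```

arm_command --steps '[[[0,0,-4.6],[0,0,10],0.5],[[0,0,-4.6],[0,0,10],0.5],[[0,0,0],[0,0,10],0.5],[[0,0,0],[0,0,10],0.5],[[0,0,0],[0,0,10],0.5],[[0,0,0],[0,0,10],0.5],[[0,0,0],[0,0,10],0.5],[[0,0,0],[0,0,0],0.5]]'

```text
time_s: 2.5
ee_pos: [459.1, -327.8, 80.0]
ee_rot: [0.615, 0.789, -0.0, -0.001]
contact_force: [0.3, 0.2, 0.1]
width: 42.8
```

```bash
cat > look.py <<'E'
import sys
from rig import robot,cams
from h import *
tag=sys.argv[1]
for n in("top","side"):
    c=cams.camera(n); np.savez(f"pics/{n}{tag}.npz",**c)
s=robot.get_state(); print(s["time_s"],np.round(s["ee_pos"],1),np.round(s["ee_rot"],4),np.round(s["contact_force"],1),s["width"])
def sq(n,u,v,w,h,k): 
    c=load(n+tag); crop(c,u,v,w,h,k,f"pics/{n}{tag}_c.png")
a=list(map(int,sys.argv[2].split(','))); sq("top",*a)
a=list(map(int,sys.argv[3].split(','))); sq("side",*a)
E
python3 look.py 1 370,190,90,100,6 300,80,100,90,7
```

```text
2.6 [ 459.6 -328.1   81.3] [ 6.149e-01  7.886e-01  0.000e+00 -1.000e-04] [ 0.6 -0.4  0.1] 42.576898844830154
```

View pics/top1_c.png

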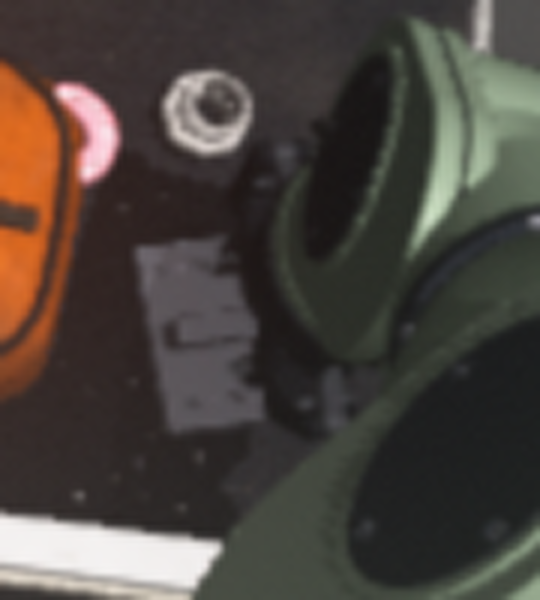

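View pics/side1_c.png

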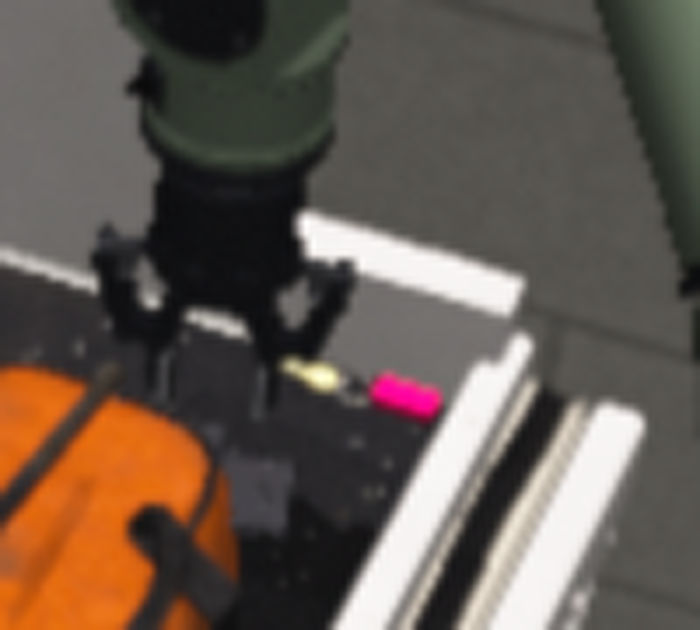

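arm_command --steps '[[[0,0,0],[0,0,10],0.5],[[0,0,0],[0,0,10],0.5],[[0,0,0],[0,0,10],0.5],[[0,0,0],[0,0,10],0.5],[[0,0,0],[0,0,6],0.5],[[0,0,0],[0,0,4],0.5],[[0,0,0],[0,0,3],0.5],[[0,0,0],[0,0,2],0.5]]'

```text
time_s: 3.4
ee_pos: [459.6, -328.2, 26.2]
ee_rot: [0.615, 0.789, 0.0, 0.0]
contact_force: [0.8, 0.2, -1.0]
width: 42.5
```

arm_command --steps '[[[0,0,0],[0,0,0],0.5],[[0,0,0],[0,0,0],0.3],[[0,0,0],[0,0,0],0.2],[[0,0,0],[0,0,0],0.1],[[0,0,0],[0,0,0],0.0],[[0,0,0],[0,0,0],0.0],[[0,0,0],[0,0,0],0.0],[[0,0,0],[0,0,0],0.0]]' --force 60

```text
time_s: 4.2
ee_pos: [459.7, -328.3, 26.6]
ee_rot: [0.615, 0.789, 0.0, 0.0]
contact_force: [-1.0, -0.4, 6.6]
width: 12.5
```

arm_command --steps '[[[0,0,0],[0,0,-3],0.0],[[0,0,0],[0,0,-6],0.0],[[0,0,0],[0,0,-10],0.0],[[0,0,0],[0,0,-15],0.0],[[0,0,0],[0,0,-15],0.0],[[0,0,0],[0,0,-15],0.0],[[0,0,0],[0,0,-6],0.0],[[0,0,0],[0,0,0],0.0]]' --force 80

```text
time_s: 5.0
ee_pos: [459.8, -328.4, 97.2]
ee_rot: [0.615, 0.789, 0.0, 0.001]
contact_force: [0.1, -0.5, -1.5]
width: 12.4
```

```bash
python3 look.py 2 370,180,100,110,6 300,80,100,90,7
```

```text
5.1 [ 459.4 -328.2   96. ] [ 6.149e-01  7.886e-01 -0.000e+00 -2.000e-04] [ 0.8 -0.3 -1.3] 12.609949373760685
```

View pics/top2_c.png

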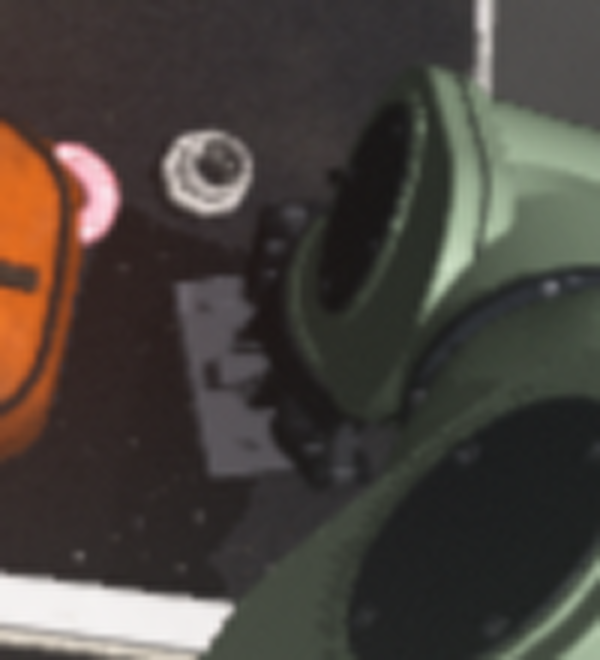

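View pics/side2_c.png

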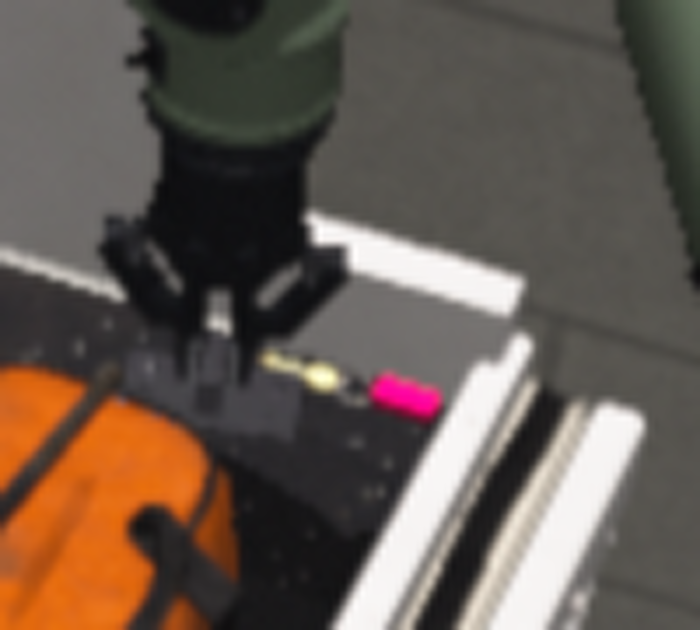

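arm_command --steps '[[[0,0,0],[0,0,-20],0.0],[[0,0,0],[0,0,-34],0.0],[[0,0,0],[0,0,-36],0.0],[[0,0,0],[0,0,-36],0.0],[[0,0,0],[0,0,-36],0.0],[[0,0,0],[0,0,-36],0.0],[[0,0,0],[0,0,-34],0.0],[[0,0,0],[0,0,-22],0.0]]'

```text
time_s: 5.9
ee_pos: [459.7, -328.2, 351.9]
ee_rot: [0.615, 0.789, 0.0, 0.0]
contact_force: [0.3, -0.7, -1.1]
width: 12.1
```

arm_command --steps '[[[0,0,0],[30,3.3,0],0.0],[[0,0,0],[43,4.8,0],0.0],[[0,0,0],[43,4.8,0],0.0],[[0,0,0],[43,4.8,0],0.0],[[0,0,0],[43,4.8,0],0.0],[[0,0,0],[43,4.8,0],0.0],[[0,0,0],[43,4.8,0],0.0],[[0,0,0],[41,4.6,0],0.0]]'

```text
time_s: 6.7
ee_pos: [414.3, 1.4, 349.9]
ee_rot: [0.615, 0.789, -0.0, -0.0]
contact_force: [1.4, 0.7, -1.0]
width: 12.2
```

arm_command --steps '[[[0,0,0],[44.3,9.8,0],0.0],[[0,0,0],[44.3,9.8,0],0.0],[[0,0,0],[44.3,9.8,0],0.0],[[0,0,0],[44.3,9.8,0],0.0],[[0,0,0],[44.3,9.8,0],0.0],[[0,0,0],[44.3,9.8,0],0.0],[[0,0,0],[44.3,9.8,0],0.0],[[0,0,0],[42,9.4,0],0.0]]'

```text
time_s: 7.5
ee_pos: [404.2, 362.3, 349.6]
ee_rot: [0.615, 0.789, -0.001, -0.0]
contact_force: [0.9, -1.4, -0.3]
width: 12.4
```

arm_command --steps '[[[0,0,-8.5],[0,0,0],0.0],[[0,0,-8.5],[0,0,0],0.0],[[0,0,-8.5],[0,0,0],0.0],[[0,0,-8.5],[0,0,0],0.0],[[0,0,-8.5],[0,0,0],0.0],[[0,0,-8.5],[0,0,0],0.0],[[0,0,-8.5],[0,0,0],0.0],[[0,0,-8.5],[0,0,0],0.0]]'

```text
time_s: 8.3
ee_pos: [404.7, 360.3, 349.6]
ee_rot: [0.066, 0.998, -0.0, -0.0]
contact_force: [-0.5, -1.3, -1.1]
width: 12.5
```

arm_command --steps '[[[0,0,-4.4],[0,0,25],0.0],[[0,0,-4.4],[0,0,35],0.0],[[0,0,0],[0,0,35],0.0],[[0,0,0],[0,0,35],0.0],[[0,0,0],[0,0,35],0.0],[[0,0,0],[0,0,30],0.0],[[0,0,0],[0,0,20],0.0],[[0,0,0],[0,0,0],0.0]]'

```text
time_s: 9.1
ee_pos: [403.8, 359.5, 132.8]
ee_rot: [-0.008, 1.0, -0.001, -0.002]
contact_force: [-0.2, -0.0, 0.7]
width: 12.5
```

```bash
python3 look.py 3 130,190,90,70,8 200,220,110,110,6
```

```text
9.2 [404.5 360.5 135.6] [-8.1e-03  1.0e+00  0.0e+00 -3.0e-04] [-0.3 -0.1 -0.3] 12.180383668654356
```

View pics/top3_c.png

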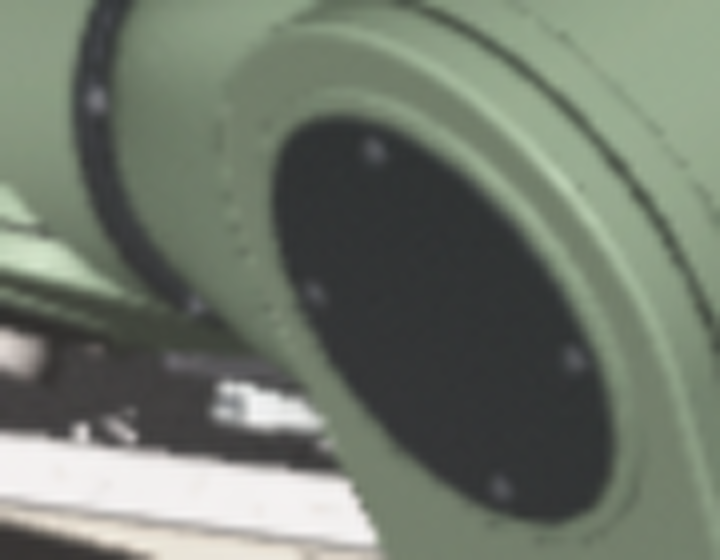

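View pics/side3_c.png

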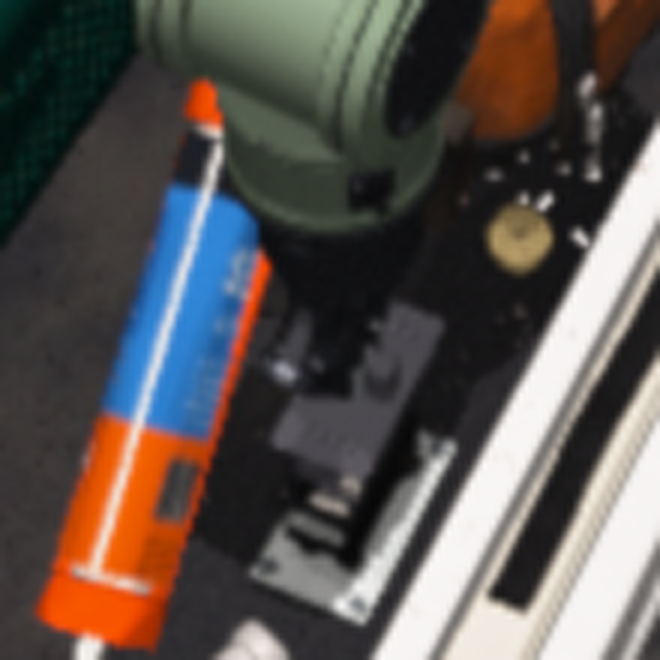

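```bash
python3 - <<'E'
from h import *
c=load("side3");im=c["pixels"][265:305,240:280,::-1].astype(float)*2.0
cv2.imwrite("pics/s3z.png",cv2.resize(np.clip(im,0,255).astype(np.uint8),None,fx=15,fy=15,interpolation=cv2.INTER_CUBIC))
c=load("side0");im=c["pixels"][280:320,240:280,::-1].astype(float)*1.6
cv2.imwrite("pics/s0z.png",cv2.resize(np.clip(im,0,255).astype(np.uint8),None,fx=15,fy=15,interpolation=cv2.INTER_CUBIC))
E
```

```text
(no output)
```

View pics/s3z.png

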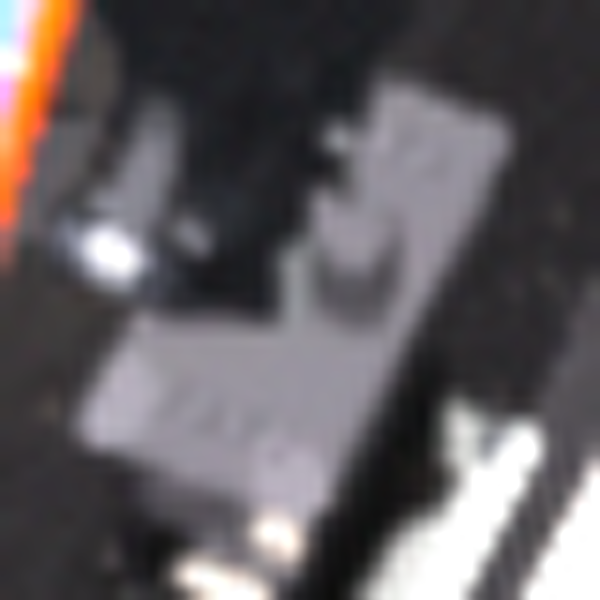

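View pics/s0z.png

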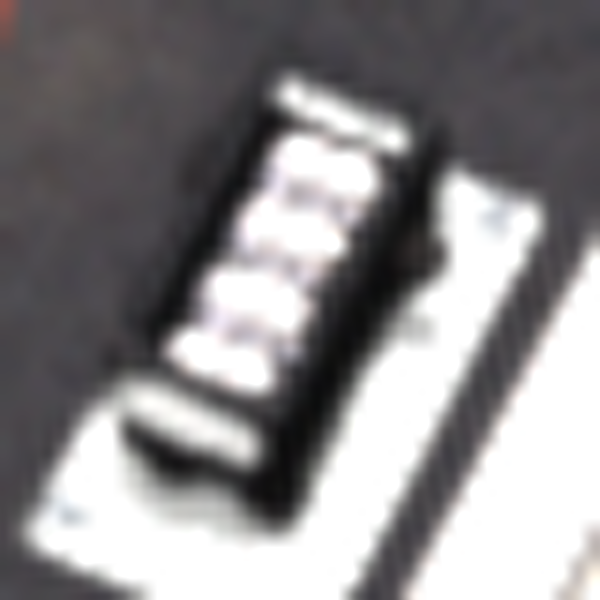

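```bash
cat >> h.py <<'E'
def boxpts(x,y,ang,L,Wd,z):
    a=np.radians(ang);ex=np.array([np.cos(a),np.sin(a)]);ey=np.array([-ex[1],ex[0]])
    return np.array([np.r_[np.array([x,y])+sx*L/2*ex+sy*Wd/2*ey,z] for sx,sy in((1,1),(1,-1),(-1,-1),(-1,1))])
def overlay(c,u0,v0,w,h,k,gain,quads,fn):
    im=np.clip(c["pixels"][v0:v0+h,u0:u0+w,::-1].astype(float)*gain,0,255).astype(np.uint8)
    im=cv2.resize(im,None,fx=k,fy=k,interpolation=cv2.INTER_CUBIC)
    for q,col in quads:
        p=((proj(c,q)+0.5-[u0,v0])*k)
        cv2.polylines(im,[np.round(p).astype(np.int32)],True,col,1,cv2.LINE_AA)
    cv2.imwrite(fn,im)
E
python3 - <<'E'
from h import *
zt=135.5-3.3
overlay(load("side3"),235,260,50,50,14,2,[(boxpts(404.5,360.5,91,95,50,zt),(0,255,0)),(boxpts(404.5,360.5,91,95,50,zt-4),(0,255,255))],"pics/o3.png")
overlay(load("side0"),235,275,50,50,14,1.6,[(boxpts(405.5,363,91.2,76,40,66),(0,255,0)),(boxpts(405.5,363,91.2,110,64,6),(0,255,255)),(boxpts(405.5,363,91.2,76,40,26),(255,128,0))],"pics/o0.png")
overlay(load("top0"),150,208,50,44,16,1.6,[(boxpts(405.5,363,91.2,76,40,66),(0,255,0)),(boxpts(405.5,363,91.2,110,64,6),(0,255,255)),(boxpts(405.5,363,91.2,76,40,26),(255,128,0))],"pics/ot0.png")
E
```

```text
(no output)
```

View pics/o3.png

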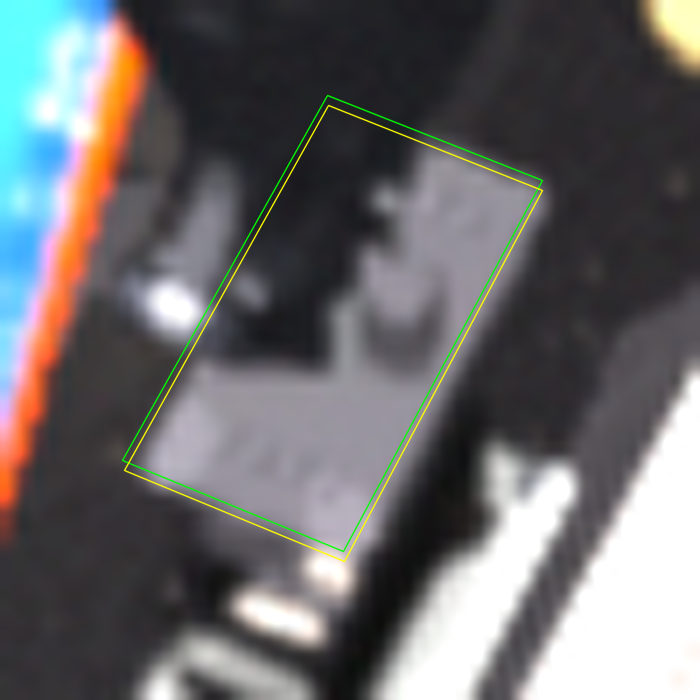

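View pics/o0.png

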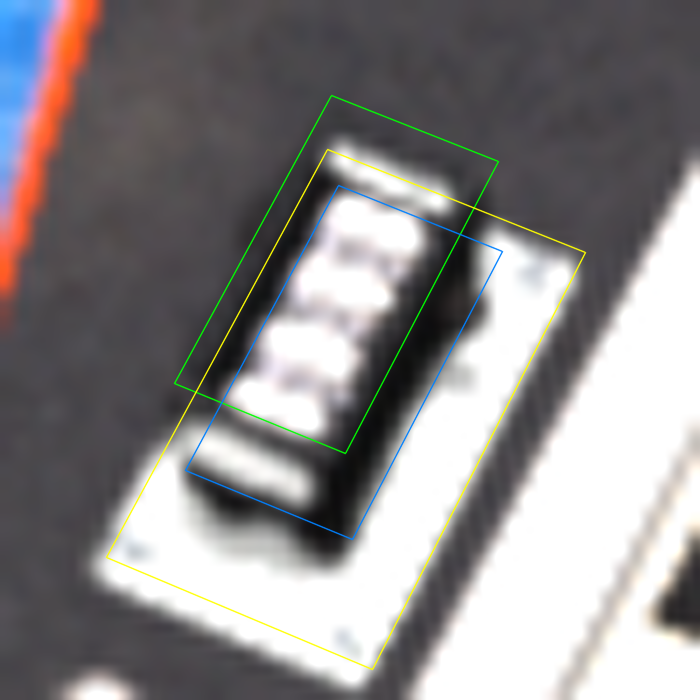

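View pics/ot0.png

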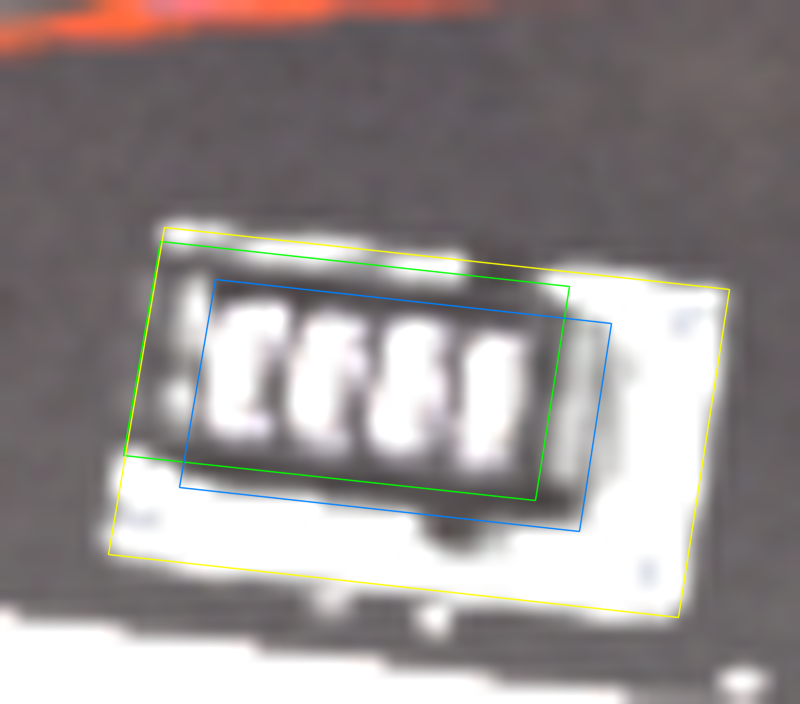

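```bash
cat > fit.py <<'E'
from h import *
from scipy.ndimage import map_coordinates
from scipy.optimize import least_squares
def edgepts(c,P,Q,t0,t1,rng=2.5,n=15,sign=None):
    g=cv2.cvtColor(c["pixels"],cv2.COLOR_RGB2GRAY).astype(float)
    p,q=proj(c,[P,Q]); d=(q-p)/np.linalg.norm(q-p); nn=np.array([-d[1],d[0]])
    s=np.arange(-rng,rng+.01,.1); out=[]
    for t in np.linspace(t0,t1,n):
        b=p+(q-p)*t; xy=b+s[:,None]*nn
        pr=map_coordinates(g,[xy[:,1],xy[:,0]],order=3); gr=np.gradient(pr)
        gr=np.abs(gr) if sign is None else gr*sign
        i=gr.argmax(); 
        if 0<i<len(s)-1: out.append((b+s[i]*nn,s[i]))
    return np.array([o[0] for o in out]),np.array([o[1] for o in out])
def fit(c,x0,L,Wd,edges,rng=2.5,fixang=None,it=3):
    # edges: list of (i,j,t0,t1,z,sign)
    x=np.array(x0,float)
    for _ in range(it):
        obs=[]
        for (i,j,t0,t1,z,sg) in edges:
            q=boxpts(*x,L,Wd,z); pts,s=edgepts(c,q[i],q[j],t0,t1,rng,sign=sg); obs.append((i,j,z,pts))
        def res(v):
            if fixang is not None: v=np.r_[v[:2],fixang]
            r=[]
            for i,j,z,pts in obs:
                q=boxpts(*v,L,Wd,z); a,b=proj(c,[q[i],q[j]]); d=(b-a)/np.linalg.norm(b-a)
                r.append((pts-a)@np.array([-d[1],d[0]]))
            return np.concatenate(r)
        o=least_squares(res,x,loss="soft_l1",f_scale=.2); x=o.x
    r=res(x); return x,[np.median(np.abs(r))]
E
python3 - <<'E'
from fit import *
np.set_printoptions(suppress=True,precision=2)
# corners: 0 (+x,+y) 1(+x,-y) 2(-x,-y) 3(-x,+y); box ex ~ world +y, ey ~ world -x
s=load("side0");t=load("top0")
print("mount side",fit(s,(405.5,365,91.2),110,64,[(0,3,0,0,6,None)][:0]+[(0,1,.08,.92,6,None),(0,3,.08,.92,6,None),(3,2,.05,.3,6,None)][:3]))
print("mount top",fit(t,(405.5,363,91.2),110,64,[(2,3,.08,.92,6,None),(0,3,.1,.9,6,None),(1,2,.05,.25,6,None)]))
E
```

```text
mount side (array([405.43, 367.72,  91.53]), [np.float64(0.09876856689426468)])
mount top (array([405.83, 363.03,  90.86]), [np.float64(0.11452762785200987)])
```

```bash
python3 - <<'E'
from fit import *
np.set_printoptions(suppress=True,precision=2)
s=load("side3")
for zt in (130.5,132.2,134):
  for fa in (None,90.93):
    x,r=fit(s,(401,363.5,91),95,50,[(3,2,.07,.5,zt,None),(1,2,.06,.24,zt,None)],rng=1.8,fixang=fa)
    print(zt,x,r)
x,r=fit(s,(401,363.5,91),95,50,[(3,2,.07,.5,132.2,None),(1,2,.06,.24,132.2,None)],rng=1.8,fixang=90.9)
overlay(s,235,260,50,50,14,2,[(boxpts(x[0],x[1],90.9,95,50,132.2),(0,255,0))],"pics/o3b.png")
W=cloud(s);X,Y,Z=W[...,0],W[...,1],W[...,2]
m=(abs(X-402)<22)&(abs(Y-364)<45)&(Z>110)&(Z<138); print(m.sum(),W[m].mean(0),np.median(Z[m]))
m0=(np.hypot(X-402,Y-364)<70)
E
```

```text
130.5 [401.54 361.17  91.63] [np.float64(0.08759949062861026)]
130.5 [401.13 361.01  91.  ] [np.float64(0.009027357834445632)]
132.2 [400.88 361.99  91.39] [np.float64(0.08475483623476517)]
132.2 [400.62 361.92  91.  ] [np.float64(0.02287594086291521)]
134 [400.33 362.93  91.44] [np.float64(0.0902387609843313)]
134 [400.07 362.85  91.  ] [np.float64(0.022879555702627473)]
260 [397.25 376.52 129.5 ] 130.0615888109861
```

View pics/o3b.png

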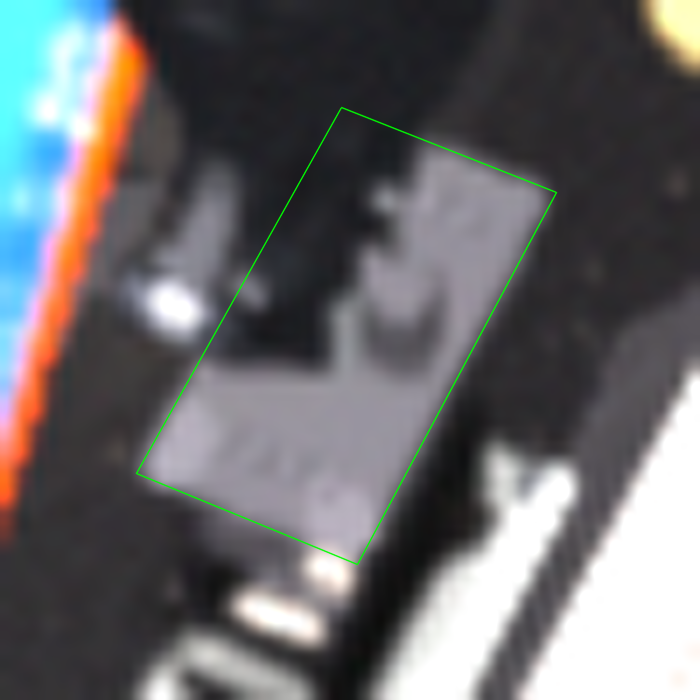

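arm_command --steps '[[[0,0,0],[-2.4,2.6,0],0.0],[[0,0,0],[-2.4,2.6,5],0.0],[[0,0,0],[0,0,8],0.0],[[0,0,0],[0,0,8],0.0],[[0,0,0],[0,0,8],0.0],[[0,0,0],[0,0,5],0.0],[[0,0,0],[0,0,3],0.0],[[0,0,0],[0,0,0],0.0]]'

```text
time_s: 10.0
ee_pos: [409.3, 365.5, 98.0]
ee_rot: [-0.008, 1.0, -0.0, -0.0]
contact_force: [0.2, -0.4, -1.0]
width: 12.4
```

```bash
python3 look.py 4 130,190,90,70,8 235,265,50,50,14; python3 - <<'E'
from fit import *
from rig import robot
s=load("side4");zt=98.5-3.3
ed=lambda zt:[(3,2,.07,.5,zt,None),(1,2,.06,.24,zt,None)]
x,r=fit(s,(405.4,367.5,91),95,50,ed(zt),rng=1.8,fixang=91); print(x,r)
print(fit(s,(405.4,367.5,91.2),95,50,ed(zt),rng=1.8))
print("mount",fit(s,(405.4,367.7,91.2),110,64,[(0,1,.08,.92,6,None),(0,3,.1,.9,6,None)],rng=2))
overlay(s,235,265,50,50,14,2,[(boxpts(x[0],x[1],91,95,50,zt),(0,255,0)),(boxpts(405.4,367.7,91.2,76,40,66),(0,255,255))],"pics/o4.png")
E
```

```text
10.1 [409.4 365.7  98.5] [-8.e-03  1.e+00  2.e-04  0.e+00] [-0.1 -0.5 -1. ] 12.33367995005473
[406.35872152 367.31931051  91.        ] [np.float64(0.09993980027557031)]
(array([405.85791285, 367.15865938,  90.14151489]), [np.float64(0.050509176563446403)])
mount (array([405.39617461, 368.22821847,  90.9345217 ]), [np.float64(0.004417534521925744)])
```

View pics/o4.png

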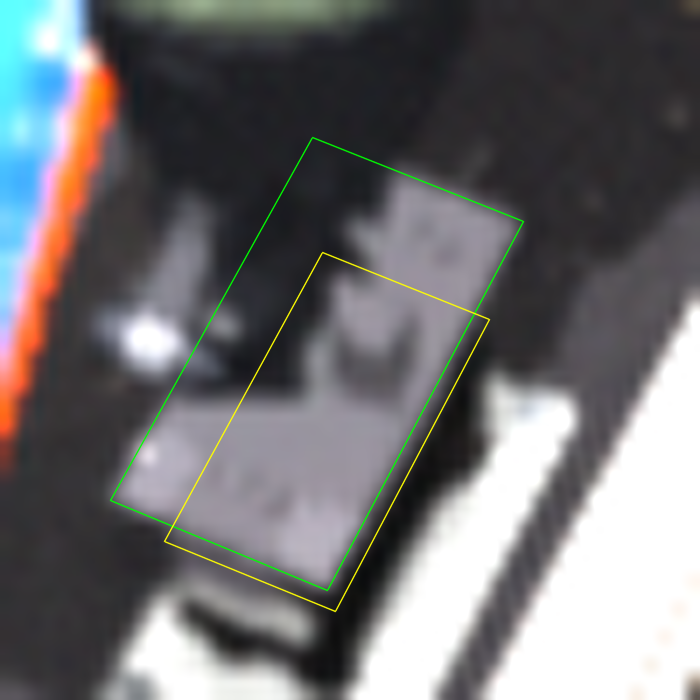

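View pics/side4_c.png

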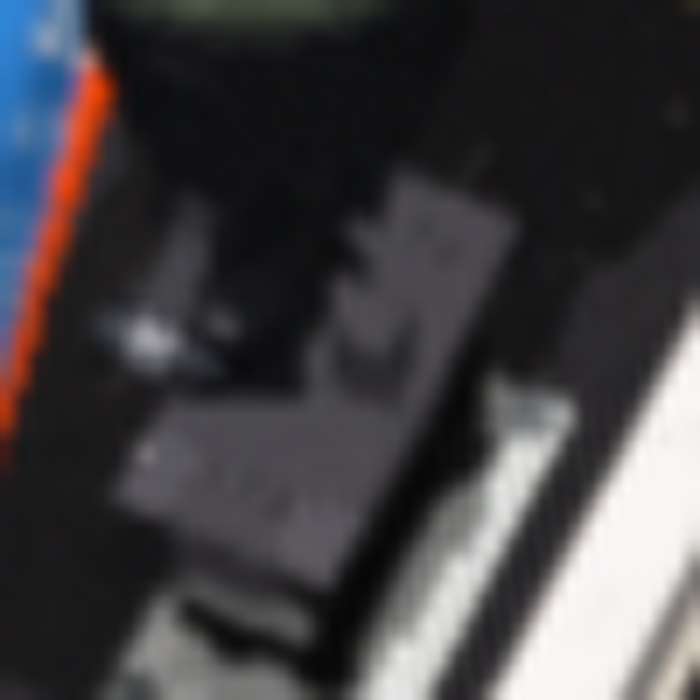

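arm_command --steps '[[[0,0,0],[0.5,0.6,2],0.0],[[0,0,0],[0,0,2],0.0],[[0,0,0],[0,0,2],0.0],[[0,0,0],[0,0,1],0.0],[[0,0,0],[0,0,1],0.0],[[0,0,0],[0,0,1],0.0],[[0,0,0],[0,0,1],0.0],[[0,0,0],[0,0,0],0.0]]'

```text
time_s: 10.9
ee_pos: [408.9, 366.2, 88.2]
ee_rot: [-0.008, 1.0, 0.0, -0.0]
contact_force: [0.2, -0.4, -1.0]
width: 12.7
```

```bash
python3 -c "
from rig import robot
import numpy as np
s=robot.get_state();print(np.round(s['ee_pos'],2),np.round(s['contact_force'],2),np.round(s['wrist_torque'],2))"
```

```text
[408.88 366.19  88.23] [ 0.23 -0.44 -1.01] [-0.03 -0.01  0.03]
```

arm_command --steps '[[[0,0,0],[0,0,1],0.0],[[0,0,0],[0,0,1],0.0],[[0,0,0],[0,0,1],0.0],[[0,0,0],[0,0,1],0.0],[[0,0,0],[0,0,0.5],0.0],[[0,0,0],[0,0,0.5],0.0],[[0,0,0],[0,0,0],0.0],[[0,0,0],[0,0,0],0.0]]'

```text
time_s: 11.7
ee_pos: [408.9, 366.2, 83.4]
ee_rot: [-0.008, 1.0, 0.0, -0.0]
contact_force: [0.0, -0.1, 0.3]
width: 12.6
```

```bash
python3 look.py 5 130,190,90,70,8 235,265,50,50,14; python3 - <<'E'
from fit import *
from rig import robot
st=robot.get_state(); print(np.round(st["wrist_torque"],2))
s=load("side5");zt=st["ee_pos"][2]-3.3
ed=lambda zt:[(3,2,.07,.5,zt,None),(1,2,.06,.24,zt,None)]
x,r=fit(s,(405.4,367.5,91),95,50,ed(zt),rng=1.8,fixang=91); print(x,r)
print("mount",fit(s,(405.4,367.7,91.2),110,64,[(0,1,.08,.92,6,None),(0,3,.1,.9,6,None)],rng=2))
overlay(s,235,265,50,50,14,2.5,[(boxpts(x[0],x[1],91,95,50,zt),(0,255,0)),(boxpts(405.4,367.7,91.2,76,40,66),(0,255,255))],"pics/o5.png")
E
```

```text
11.8 [408.9 366.2  83.4] [-8.e-03  1.e+00  1.e-04 -0.e+00] [ 0.2  0.3 -0.7] 12.302170246313356
[ 0.03  0.   -0.01]
[405.48370197 367.3201217   91.        ] [np.float64(0.05002299543436583)]
mount (array([405.37729121, 368.27507597,  91.04277064]), [np.float64(0.017399627237370395)])
```

View pics/o5.png

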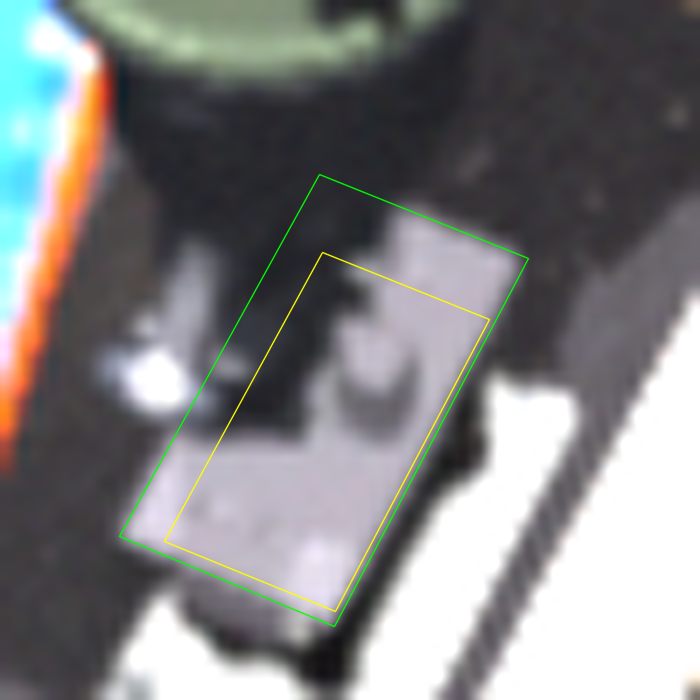

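arm_command --steps '[[[0,0,0],[0,0,1],0.0],[[0,0,0],[0,0,1],0.0],[[0,0,0],[0,0,1],0.0],[[0,0,0],[0,0,1],0.0],[[0,0,0],[0,0,1],0.0],[[0,0,0],[0,0,1],0.0],[[0,0,0],[0,0,0],0.0],[[0,0,0],[0,0,0],0.0]]'

```text
time_s: 12.6
ee_pos: [408.9, 366.3, 77.4]
ee_rot: [-0.008, 1.0, 0.0, 0.0]
contact_force: [-1.0, 0.1, 4.9]
width: 12.3
```

arm_command --steps '[[[0,0,0],[0,0,1],0.0],[[0,0,0],[0,0,1],0.0],[[0,0,0],[0,0,1],0.0],[[0,0,0],[0,0,1],0.0],[[0,0,0],[0,0,0],0.0],[[0,0,0],[0,0,0],0.0],[[0,0,0],[0,0,0],0.0],[[0,0,0],[0,0,0],0.0]]'

```text
time_s: 13.4
ee_pos: [409.0, 366.4, 73.6]
ee_rot: [-0.008, 1.0, 0.0, 0.0]
contact_force: [-0.8, 0.1, 8.6]
width: 12.7
```

arm_command --steps '[[[0,0,0],[0,0,1],0.0],[[0,0,0],[0,0,1],0.0],[[0,0,0],[0,0,1],0.0],[[0,0,0],[0,0,0],0.0],[[0,0,0],[0,0,0],0.0],[[0,0,0],[0,0,0],0.0],[[0,0,0],[0,0,0],0.0],[[0,0,0],[0,0,0],0.0]]'

```text
time_s: 14.2
ee_pos: [409.0, 366.5, 70.7]
ee_rot: [-0.008, 1.0, 0.0, 0.0]
contact_force: [0.1, 0.3, 10.6]
width: 12.3
```

arm_command --steps '[[[0,0,0],[0,0,1],0.0],[[0,0,0],[0,0,1],0.0],[[0,0,0],[0,0,0],0.0],[[0,0,0],[0,0,0],0.0],[[0,0,0],[0,0,0],0.0],[[0,0,0],[0,0,0],0.0],[[0,0,0],[0,0,0],0.0],[[0,0,0],[0,0,0],0.0]]'

```text
time_s: 15.0
ee_pos: [409.0, 366.5, 68.8]
ee_rot: [-0.008, 1.0, 0.0, 0.0]
contact_force: [-0.5, -0.6, 11.8]
width: 12.1
```

arm_command --steps '[[[0,0,0],[0,0,1],0.0],[[0,0,0],[0,0,1],0.0],[[0,0,0],[0,0,0],0.0],[[0,0,0],[0,0,0],0.0],[[0,0,0],[0,0,0],0.0],[[0,0,0],[0,0,0],0.0],[[0,0,0],[0,0,0],0.0],[[0,0,0],[0,0,0],0.0]]'

```text
time_s: 15.8
ee_pos: [409.1, 366.5, 66.8]
ee_rot: [-0.008, 1.0, 0.0, 0.0]
contact_force: [-0.0, -0.8, 13.0]
width: 12.4
```

arm_command --steps '[[[0,0,0],[0,0,1],0.0],[[0,0,0],[0,0,0],0.0],[[0,0,0],[0,0,0],0.0],[[0,0,0],[0,0,0],0.0],[[0,0,0],[0,0,0],0.0],[[0,0,0],[0,0,0],0.0],[[0,0,0],[0,0,0],0.0],[[0,0,0],[0,0,0],0.0]]'

```text
time_s: 16.6
ee_pos: [409.1, 366.6, 65.9]
ee_rot: [-0.008, 1.0, 0.0, 0.0]
contact_force: [-0.4, 0.7, 14.1]
width: 12.0
```

arm_command --steps '[[[0,0,0],[0,0,1],0.0],[[0,0,0],[0,0,0],0.0],[[0,0,0],[0,0,0],0.0],[[0,0,0],[0,0,0],0.0],[[0,0,0],[0,0,0],0.0],[[0,0,0],[0,0,0],0.0],[[0,0,0],[0,0,0],0.0],[[0,0,0],[0,0,0],0.0]]'

```text
time_s: 17.4
ee_pos: [409.1, 366.5, 64.7]
ee_rot: [-0.008, 1.0, 0.0, 0.0]
contact_force: [-0.8, 0.2, 10.7]
width: 12.2
```

arm_command --steps '[[[0,0,0],[0,0,1],0.0],[[0,0,0],[0,0,0],0.0],[[0,0,0],[0,0,0],0.0],[[0,0,0],[0,0,0],0.0],[[0,0,0],[0,0,0],0.0],[[0,0,0],[0,0,0],0.0],[[0,0,0],[0,0,0],0.0],[[0,0,0],[0,0,0],0.0]]'

```text
time_s: 18.2
ee_pos: [409.1, 366.5, 63.7]
ee_rot: [-0.008, 1.0, 0.0, 0.0]
contact_force: [0.1, -0.7, 11.4]
width: 12.3
```

arm_command --steps '[[[0,0,0],[0,0,1],0.0],[[0,0,0],[0,0,1],0.0],[[0,0,0],[0,0,1],0.0],[[0,0,0],[0,0,0],0.0],[[0,0,0],[0,0,0],0.0],[[0,0,0],[0,0,0],0.0],[[0,0,0],[0,0,0],0.0],[[0,0,0],[0,0,0],0.0]]'

```text
time_s: 19.0
ee_pos: [409.1, 366.5, 60.9]
ee_rot: [-0.008, 1.0, 0.0, 0.0]
contact_force: [-0.4, -0.5, 13.5]
width: 12.3
```

```bash
python3 -c "
from rig import robot
import numpy as np
s=robot.get_state();print(np.round(s['ee_pos'],2),np.round(s['contact_force'],2),np.round(s['wrist_torque'],2))"
```

```text
[409.11 366.5   60.89] [-0.37 -0.53 13.5 ] [-0.27  0.12 -0.02]
```

arm_command --steps '[[[0,0,0],[0,0,1],0.0],[[0,0,0],[0,0,1],0.0],[[0,0,0],[0,0,1],0.0],[[0,0,0],[0,0,0],0.0],[[0,0,0],[0,0,0],0.0],[[0,0,0],[0,0,0],0.0],[[0,0,0],[0,0,0],0.0],[[0,0,0],[0,0,0],0.0]]'

```text
time_s: 19.8
ee_pos: [409.1, 366.5, 58.0]
ee_rot: [-0.008, 1.0, 0.0, 0.0]
contact_force: [-1.2, -0.4, 17.5]
width: 12.3
```

```bash
python3 -c "
from rig import robot
import numpy as np
s=robot.get_state();print(np.round(s['ee_pos'],2),np.round(s['contact_force'],2),np.round(s['wrist_torque'],2))"
python3 look.py 6 130,190,90,70,8 235,265,50,50,14; python3 - <<'E'
from fit import *
from rig import robot
st=robot.get_state(); print(st["contact_force"],np.round(st["wrist_torque"],2))
s=load("side6");zt=st["ee_pos"][2]-3.3
ed=lambda zt:[(3,2,.07,.5,zt,None),(1,2,.06,.24,zt,None)]
x,r=fit(s,(405.4,367.5,91),95,50,ed(zt),rng=1.8,fixang=91); print(x,r)
overlay(s,235,265,50,50,14,2.5,[(boxpts(x[0],x[1],91,95,50,zt),(0,255,0))],"pics/o6.png")
E
```

```text
[409.1  366.49  57.98] [-1.17 -0.36 17.48] [-0.35  0.23 -0.02]
19.9 [409.1 366.5  58. ] [-8.e-03  1.e+00  4.e-04  4.e-04] [-1.3 -1.7 17.1] 12.422384435905848
[-1.31044034 -1.6791611  17.06940591] [-0.36  0.22 -0.06]
[405.78425365 368.15164454  91.        ] [np.float64(0.08046023683333355)]
```

View pics/o6.png

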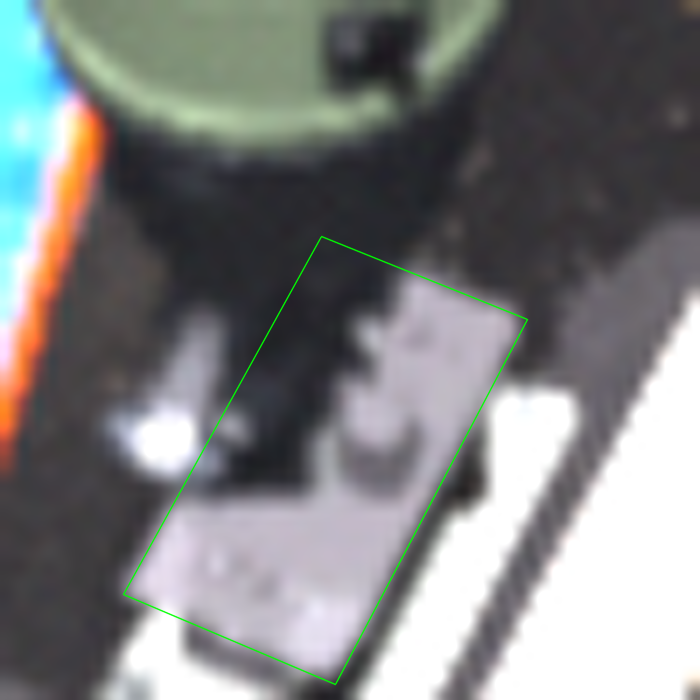

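arm_command --steps '[[[0,0,0],[0,0,-2],0.0],[[0,0,0],[0,0,-3],0.0],[[0,0,0],[0,0,-3],0.0],[[0,0,0],[0,0,-3],0.0],[[0,0,0],[0,0,-2],0.0],[[0,0,0],[0,0,-1],0.0],[[0,0,0],[0,0,-0.5],0.0],[[0,0,0],[0,0,0],0.0]]'

```text
time_s: 20.7
ee_pos: [409.0, 366.4, 71.8]
ee_rot: [-0.008, 1.0, 0.0, 0.0]
contact_force: [1.6, 2.7, 3.0]
width: 12.7
```

```bash
python3 -c "
from rig import robot
import numpy as np
s=robot.get_state();print(np.round(s['ee_pos'],2),np.round(s['contact_force'],2),np.round(s['wrist_torque'],2))"
```

```text
[408.98 366.37  71.84] [1.55 2.72 2.95] [ 0.58 -0.34 -0.04]
```

arm_command --steps '[[[0,0,0],[0,0,-0.5],0.0],[[0,0,0],[0,0,0],0.0],[[0,0,0],[0,0,-0.5],0.0],[[0,0,0],[0,0,0],0.0],[[0,0,0],[0,0,-0.3],0.0],[[0,0,0],[0,0,0],0.0],[[0,0,0],[0,0,0],0.0],[[0,0,0],[0,0,0],0.0]]'

```text
time_s: 21.5
ee_pos: [408.9, 366.2, 73.1]
ee_rot: [-0.008, 1.0, 0.0, -0.0]
contact_force: [1.2, 3.5, 0.9]
width: 12.5
```

```bash
python3 -c "
from rig import robot
import numpy as np
s=robot.get_state();print(np.round(s['ee_pos'],2),np.round(s['contact_force'],2),np.round(s['wrist_torque'],2))"
```

```text
[408.87 366.18  73.12] [1.24 3.48 0.86] [ 0.52 -0.21 -0.02]
```

arm_command --steps '[[[0,0,0],[0,0,0],0.2],[[0,0,0],[0,0,0],0.3],[[0,0,0],[0,0,0],0.4],[[0,0,0],[0,0,0],0.5],[[0,0,0],[0,0,0],0.5],[[0,0,0],[0,0,0],0.5],[[0,0,0],[0,0,0],0.5],[[0,0,0],[0,0,0],0.5]]' --force 20

```text
time_s: 22.3
ee_pos: [408.9, 366.2, 73.2]
ee_rot: [-0.008, 1.0, 0.0, -0.0]
contact_force: [0.3, -0.0, -0.3]
width: 42.5
```

arm_command --steps '[[[0,0,0],[0,0,-5],0.5],[[0,0,0],[0,0,-10],0.5],[[0,0,0],[0,0,-20],0.5],[[0,0,0],[0,0,-35],0.5],[[0,0,0],[0,0,-40],0.5],[[0,0,0],[0,0,-40],0.5],[[0,0,0],[0,0,-40],0.5],[[0,0,0],[0,0,-40],0.5]]'

```text
time_s: 23.1
ee_pos: [408.3, 366.0, 305.8]
ee_rot: [-0.008, 1.0, 0.0, -0.0]
contact_force: [0.6, 0.4, 0.5]
width: 42.8
```

arm_command --steps '[[[0,0,0],[0,0,-25],0.5],[[0,0,0],[0,0,-25],0.5],[[0,0,0],[0,-35,0],0.5],[[0,0,0],[0,-40,0],0.5],[[0,0,0],[0,-40,0],0.5],[[0,0,0],[0,-40,0],0.5],[[0,0,0],[0,-40,0],0.5],[[0,0,0],[0,-35,0],0.5]]'

```text
time_s: 23.9
ee_pos: [412.0, 134.4, 353.9]
ee_rot: [-0.008, 1.0, -0.0, 0.0]
contact_force: [-0.2, 0.4, -0.0]
width: 42.8
```

```bash
python3 look.py 7 140,195,80,60,9 235,265,50,50,14
```

```text
24.0 [412.7 132.2 353.7] [-5.5e-03  1.0e+00 -1.0e-03  1.0e-04] [ 0.5  1.2 -0.1] 42.649933443104615
```

View pics/top7_c.png

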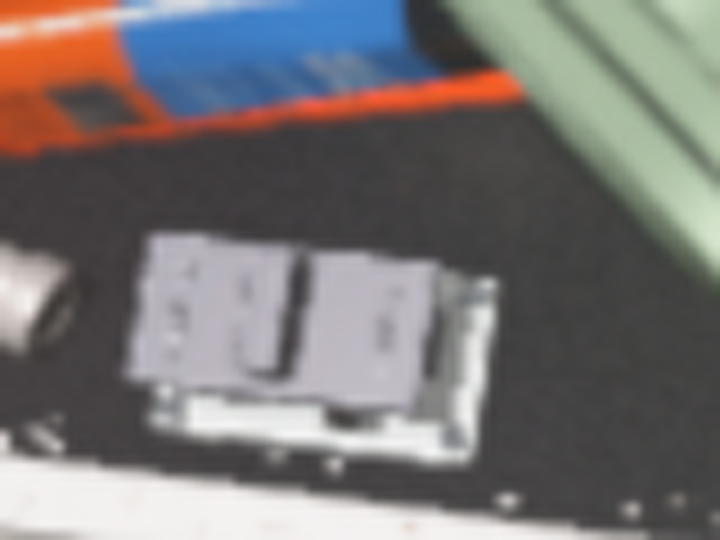

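View pics/side7_c.png

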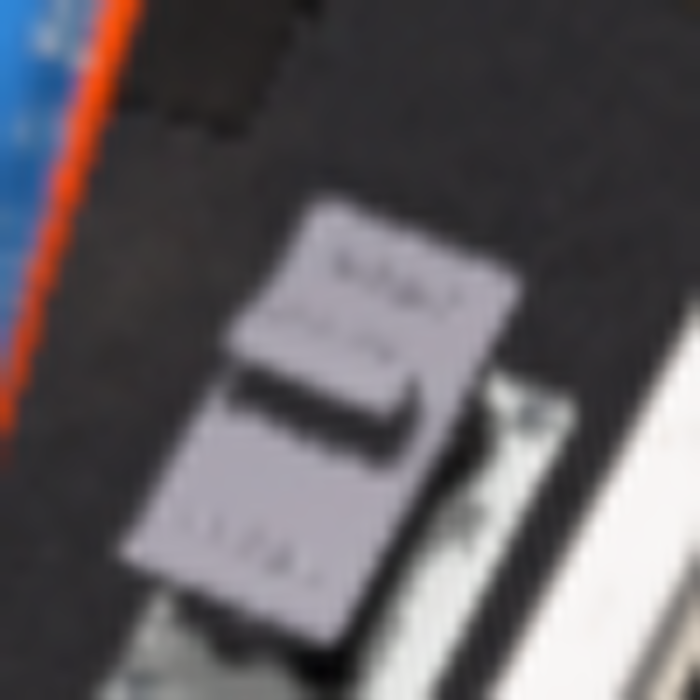

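```bash
python3 - <<'E'
from fit import *
np.set_printoptions(suppress=True,precision=2)
for n,c0 in(("top7",(405.8,363.0)),("side7",(405.4,367.9))):
    c=load(n);W=cloud(c);X,Y,Z=W[...,0]-c0[0],W[...,1]-c0[1],W[...,2]
    m=(abs(X)<21)&(abs(Y)<43)&(abs(Y)>15)&(Z>55)&(Z<85)
    A=np.c_[np.ones(m.sum()),X[m],Y[m]];k,*_=np.linalg.lstsq(A,Z[m],rcond=None)
    print(n,m.sum(),"plane z0, slopes",k,"z ends",np.median(Z[m&(Y>0)]),np.median(Z[m&(Y<0)]))
    e=[(3,2,.08,.92,70,None),(0,1,.08,.92,70,None),(1,2,.1,.9,70,None)] if 0 else [(3,2,.08,.92,70,None),(1,2,.06,.4,70,None),(1,2,.6,.94,70,None)] if n=="side7" else [(0,1,.08,.92,70,None),(1,2,.08,.4,70,None),(1,2,.6,.92,70,None)]
    x,r=fit(c,(c0[0],c0[1],91),95,50,e,rng=1.8); print("cover",x,r,"rel box",x[:2]-c0)
# neighbours unchanged: image difference check
E
```

```text
top7 274 plane z0, slopes [69.03  0.    0.  ] z ends 69.10075404903841 69.09940278236616
cover [405.69 362.57  90.95] [np.float64(0.12306525065219164)] rel box [-0.11 -0.43]
side7 225 plane z0, slopes [69.39 -0.03  0.  ] z ends 69.54725663195768 69.88360431774345
cover [406.04 367.1   91.05] [np.float64(0.07631422886627504)] rel box [ 0.64 -0.8 ]
```

```bash
python3 -c "
from rig import robot
print(robot.hand_in())"
```

```text
the job is handed in; nothing more can be done
None
```

The cover is snapped onto the fuse box, sitting flush and level. I let go, backed the arm away and handed the job in at about 24 s of the 54 s limit.

- **Pressing:** I pressed straight down. The force rose to about 14 N, fell to about 11 N at the snap, then climbed again at about 1 N/mm as the box sank on its mounts. The highest reading was about 17.5 N. I eased off until the force was near zero before opening the fingers.
- **Height after letting go:** The plate top reads 69.1 mm and 69.5–69.9 mm in the two cameras, against 70 mm expected. These depths had been reading 1–2 mm low. Both ends are within 0.4 mm of each other.
- **Centring:** The cover is within about 1 mm of the box centre in both cameras, and its angle matches.
- **What disagreed:**
  - The two cameras differed by nearly 5 mm in y on where the box stood. I aligned the cover relative to the box in the side camera alone.
  - The wrist showed a small moment during pressing and about 3.5 N sideways just before release. Both went to zero once the fingers opened.
- **Not checked:** I could not see the noses below their catches, so the snap is judged from the force drop and the plate height. I felt no contact with the other objects, but did not measure their positions afterwards.

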